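Pull out the bangle rail to its next hole

ROBOT

A 7-joint arm with a two-finger parallel gripper is mounted at the origin on the work surface. World frame = base frame: x ahead of the robot, y to its left, z up, the work surface at z = 0. Lengths are in m, angles in rad, forces in N, time in s.
With the tool pointing down it reaches from about 0.4 to 0.85 m from the base axis. Payload 10.4 kg.
Tool frame: the origin (TCP) lies at the very end of the fingers, on their centre line; the grasp point (between the pads) lies 19 mm behind it; z points along the fingers, y is the direction in which the jaws open and shut (so a half turn about z gives the same grasp; the last joint's range is limited). The gripper opens to 85 mm and grips with 20 to 120 N. Pads are 22 mm wide; open, the fingers measure 114 mm over their backs; the gripper's body (76 mm by 85 mm) begins 54 mm behind the grasp point. The pads swing forward as they close: fully open they stand 13 mm farther back than shut.
Start: joints at [1.105, 0.332, -0.065, 1.46, 0.022, 1.35, -0.088], TCP at [0.268, -0.565, 0.231] pointing down, gripper open.
Joint ranges: [-2.6, 2.6], [-0.5, 2.12], [-1.47, 1.34], [0.16, 2.42], [-1.27, 4.41], [0.06, 2.06], [-2.6, 2.6]. Speed limits (rad/s): [2.22, 2.22, 2.79, 2.79, 3.14, 3.14, 3.14].

INTERFACE

Orientations are given as a unit quaternion [x, y, z, w].
In Python, from workcell import get_obs, camera, camera_info, hand_in gives the robot as it stands.
- The arm moves only by the tool move_arm, never from a script. Its argument "moves" is a list of rows, each a list of 3 entries, a list of its own where there are three numbers: the shift along the tool's x, y, z in units of 25 mm (1.0 is 25 mm), then the turn, a rotation vector about the tool's x, y, z in degrees, then the opening, from 0 (shut) to 1 (fully open). A call has 1 to 5 rows; each row shifts and turns the commanded pose from where the row before left it, along the tool's axes as they then stand; what a row does not reach is not made up. A row lasts 1/8 s, in which the tool goes at most 62.5 mm and 10.7 degrees, less where a joint would pass 70% of its speed; a pose out of reach is approached as far as the arm can. A call is refused whole if a number of a shift passes 1 or a number of a turn 10.7, either way. A call with a gripper value outside its range is refused whole. The fingers move at their own pace and stop on an object; "squeeze" is the grip in N (left out, the last holds). Time passes only in rows, so rows that do not move let the fingers close. It gives the time, the measured TCP pose, the force and the opening at its end, in the units of the state.
- get_obs(): the state, without advancing time (a new reading comes with each control period).
- camera(name): name is "scene" or "side" or "wrist"; returns the picture (400x640x3 uint8, red, green, blue); there is no depth.
- camera_info(name): a dict with "fx", "fy", "cx", "cy" (pixels), "D" ([k1, k2, p1, p2, k3] as OpenCV has them; the pictures are not rectified), "origin" and "rotation" of the camera in the world. Camera axes: x right, y down, z forward; pixel columns grow to the right and rows downward; lengths in m; the calibration is good to about 2 mm. A picture is of the moment at which its call begins: read the wrist's pose just before it. camera_info takes no time and is no camera call; for the wrist camera it gives the pose at the moment of the call.
- hand_in(): hands the job in, once; it reports no verdict.
The state is a dict: "clock": time; "joint_pos": joint angles; "joint_velocities": joint speeds; "tau": joint torques, N m; "position": TCP position; "ee_rot": TCP orientation; "ft_force": force on the tool from outside, world axes, zero at the start; "torque": the same for the moment, N m; "grip_width": opening from 0.0 (shut) to 1.0 (fully open).
Only numpy, scipy, OpenCV 4.12 (cv2) and the standard library are available. Lean on these libraries where they do the work, as an engineer would, in place of code of your own. Each camera call takes 0.05 s, during which the arm holds its last target. There are 200 camera calls.

TASK

Make room on the pull-out bangle rail: press in the sprung button on the side of the square sleeve, draw the sleeve outwards, away from its post, until the button pops fully out through the next hole, and let go. Pull slowly and lightly and stop the moment it catches, so that the thin button pin is never strained, and leave the jewellery and other things around it where they are.

Things in the scene. Friction and masses are not known exactly. Their poses are not given: they have to be found in the camera images.
- stand: Fixed stand: wooden base, dark steel post, and a level square bar on which the sleeve slides. Origin on the table straight under the button; y axis points along the rail the way the sleeve pulls out (the post is 115 mm the other way); x axis, level and square to the rail, is the way the button points; z up. The rail's centre line is at x = 0, 130 mm above the table.
- button_nose (a point): Tip of the button's nose when fully out: 18 mm from the rail's centre line along the stand's x, 130 mm above the table. Fixed to the stand (does not follow the button in). The button is a steel round-nosed pin 12 mm across; it stays here along the rail. Pressed flush, only its nose is in the hole, and a pull of 5 to 9 N on the sleeve drives it under the wall; it then stays under by itself.
- button (a joint): How far the button is pressed in (m): 0 = fully out, nose 6 mm proud of the sleeve's face, its straight flank locking the sleeve; 0.006 = flush, as when a finger pad wider than the hole lies flat on the face while the sleeve is squeezed across; about 0.008 = under the sleeve's wall. Spring force 2.5 N out, 3.5 N flush.
- sleeve (a joint): How far the sleeve is drawn out along the stand's y (m): 0 = first hole, as found; range -0.004 to 0.056 (end stop). About 2 N of friction. The dark 14 mm holes are unevenly drilled: the next comes over the button somewhere from 0.031 to 0.045; none beyond. In a hole there is 0.8 mm of play, then the button stops the sleeve firmly; over 15 N between button and sleeve strains the pin.
- sleeve_end (a point): Outer end of the sleeve on its centre line, 147 mm along the rail from the first hole. The sleeve is an aluminium square tube, 24 x 24 mm, from 66 mm on the post's side of the first hole to 140 mm beyond it, then a black end cap with a short upright peg. It moves only along the rail. Nothing near it but the post is taller than 70 mm.
- ring_cone: White ring cone, 44 mm across, 66 mm tall, near the rail: leave alone. Origin under its centre.
- bangle: Brass bangle lying flat, 72 mm across, 12 mm tall: leave alone. Origin under its centre.
- bangle_wide: Wooden bangle lying flat under the sleeve, 68 mm across, 24 mm tall: leave alone. Origin under its centre.
- gift_box: Small card gift box, 60 x 60 x 32 mm: leave alone. Origin under its centre.
- dish: Small blue dish, 72 mm across, 30 mm tall: leave alone. Origin under its centre.
- polish_jar: Small amber jar with a metal lid, 52 mm across, 50 mm tall, off to one side: leave alone. Origin under its centre.
- cup: Tall brown cup, 76 mm across, 100 mm tall, off to one side: leave alone. Origin under its centre.

How it is judged:
By the outcome, as a careful person would: the job done as asked, in the order asked, and still so for the second after the job is handed in, with the robot touching nothing.
It also fails if it takes over 32 s, if anything falls off the work surface, if the arm or the gripper's body presses on something with over 40 N, if the wrist force passes 120 N, or if a joint passes its speed limit or range.

## Working session

There is one attempt and no reset: what is moved stays moved. The work goes in short steps, Python scripts to look and compute and a tool call to move; the robot and the scene stay as the last step left them, time stands still between calls to the robot, and variables do not carry over. Pictures are saved under pics/ and viewed, about 8 in all and at most 12, crops included, and the job is handed in when it is done.

Besides the shell and the picture viewer there is one more tool, called after "Call:" as name(argument=value, ...), one argument or row to a line, values as JSON. move_arm: Moves the arm, as the interface text tells. Its arguments: {"type":"object","properties":{"moves":{"type":"array","items":{"type":"array"}},"squeeze":{"type":"number"}},"required":["moves"]}

```bash
mkdir -p pics; ls; python3 - <<'E'
from workcell import *
import cv2
o=get_obs();print(o)
for n in("scene","side","wrist"):
    i=camera_info(n);print(n,i)
    cv2.imwrite(f"pics/{n}0.png",camera(n)[:,:,::-1])
E
```

```text
pics
{'clock': 0.0, 'joint_pos': array([ 1.10539058,  0.33287167, -0.06466668,  1.46097025,  0.02157414,
        1.34987869, -0.08850126]), 'joint_velocities': array([-8.24092964e-04,  1.43196126e-03, -6.34534428e-04,  8.63245411e-04,
       -2.50055719e-04,  2.98174851e-06, -3.98145312e-04]), 'tau': array([-7.14030757e-04, -6.25453448e+01,  4.84366645e-02, -3.91617572e+01,
        1.62531371e-02,  9.78143391e-03,  3.36396920e-05]), 'position': array([ 0.26761875, -0.56438294,  0.23050214]), 'ee_rot': array([ 9.75591939e-01,  2.19590195e-01, -1.82967697e-04, -6.93174253e-04]), 'ft_force': array([ 0.55522478, -0.69376032,  0.33582279]), 'torque': array([0.00120767, 0.00215592, 0.03895477]), 'grip_width': 0.9998161151317432}
scene {'fx': 386.5447525267346, 'fy': 386.5447525267346, 'cx': 320.0642718272575, 'cy': 199.1490879525793, 'D': array([-0.06463694,  0.        ,  0.        ,  0.        ,  0.        ]), 'origin': array([ 1.12960328, -0.14016483,  1.03675154]), 'rotation': array([ 0.73048785,  0.61917159, -0.18074873, -0.22437454])}
side {'fx': 400.31484159349486, 'fy': 400.31484159349486, 'cx': 316.5584448099887, 'cy': 200.64001060682398, 'D': array([0.0050926, 0.       , 0.       , 0.       , 0.       ]), 'origin': array([-0.11277918,  0.68215755,  0.6537449 ]), 'rotation': array([-0.29826184,  0.8103921 , -0.46928644,  0.18459349])}
wrist {'fx': 323.44555217145285, 'fy': 323.44555217145285, 'cx': 319.3492618839832, 'cy': 196.61873513805955, 'D': array([-0.06443761,  0.        ,  0.        ,  0.        ,  0.        ]), 'origin': array([ 0.33333228, -0.53353864,  0.37327317]), 'rotation': array([ 0.83653453, -0.52876386, -0.07743728,  0.12092241])}
```

```bash
python3 -c "
import cv2,numpy as np
a=cv2.imread('pics/scene0.png');b=cv2.imread('pics/side0.png')
cv2.imwrite('pics/both.png',cv2.resize(np.vstack([a,b]),(480,600)) if 0 else np.vstack([a[60:360],b[60:360]]))"
```

```text
(no output)
```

View pics/both.png

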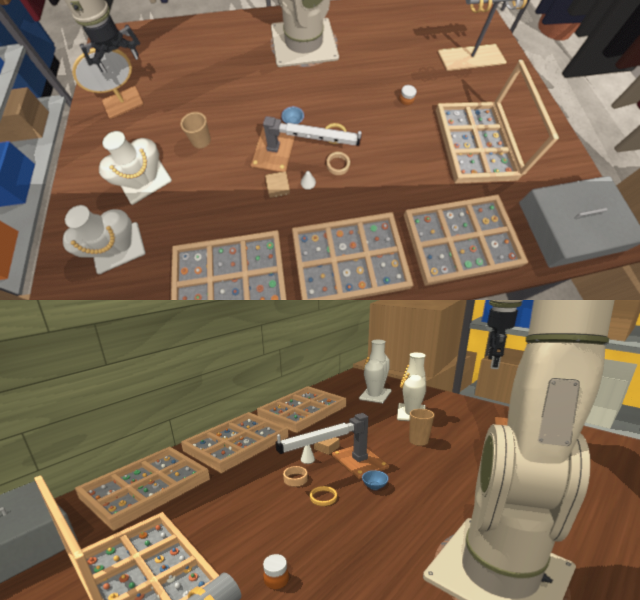

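```bash
python3 -c "
import cv2,numpy as np
a=cv2.imread('pics/scene0.png')[165:270,240:380];b=cv2.imread('pics/side0.png')[160:265,260:400]
f=lambda x:cv2.resize(x,(800,600),interpolation=cv2.INTER_CUBIC)[:,:]
z=np.vstack([cv2.resize(x,(400*1,300),interpolation=cv2.INTER_CUBIC) for x in(a,b)])
z=np.vstack([a,b]);cv2.imwrite('pics/crop.png',cv2.resize(np.hstack([a,b]),(800,300),interpolation=cv2.INTER_CUBIC))"
```

```text
(no output)
```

View pics/crop.png

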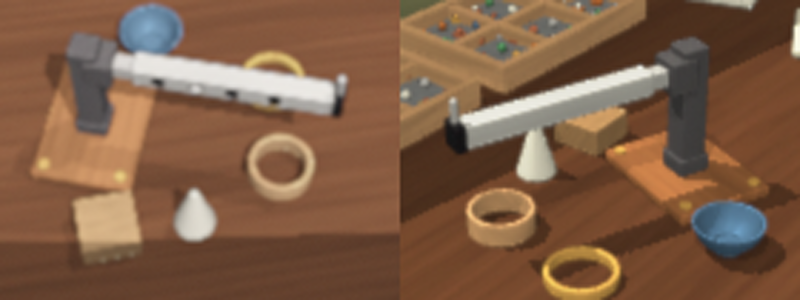

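```bash
cat > h.py <<'E'
import numpy as np,cv2
from workcell import *
from scipy.spatial.transform import Rotation as R
def ray(i,uv):
    K=np.array([[i['fx'],0,i['cx']],[0,i['fy'],i['cy']],[0,0,1]])
    p=cv2.undistortPoints(np.array(uv,float).reshape(-1,1,2),K,i['D']).reshape(-1,2)
    return np.c_[p,np.ones(len(p))]@R.from_quat(i['rotation']).as_matrix().T
def onz(i,uv,z):
    d=ray(i,uv);return i['origin']+d*((z-i['origin'][2])/d[:,2])[:,None]
def proj(i,P):
    K=np.array([[i['fx'],0,i['cx']],[0,i['fy'],i['cy']],[0,0,1]])
    M=R.from_quat(i['rotation']).as_matrix().T
    return cv2.projectPoints(np.array(P,float).reshape(-1,3),cv2.Rodrigues(M)[0],-M@i['origin'],K,i['D'])[0].reshape(-1,2)
E
python3 - <<'E'
from h import *
i=camera_info("scene");s=800/280
uv=[(240+a/s,165+b/s) for a,b in((195,88),(157,83),(232,93),(275,98),(337,98))]
P=onz(i,uv,.13);print(P.round(4))
d=P[3]-P[1];print(np.degrees(np.arctan2(d[1],d[0])),np.linalg.norm(P[1:]-P[0],axis=1))
E
```

```text
[[ 0.5239 -0.0582  0.13  ]
 [ 0.512  -0.0945  0.13  ]
 [ 0.5356 -0.023   0.13  ]
 [ 0.5481  0.0178  0.13  ]
 [ 0.5579  0.0782  0.13  ]]
72.15571926021978 [0.03821964 0.03704251 0.07974972 0.14059657]
```

Call:
move_arm(
  moves=[
    [[0.9,-0.8,-0.4],[0,0,-9.4],1],
    [[0.9,-0.8,-0.4],[0,0,-9.4],1],
    [[0.9,-0.6,-0.4],[0,0,-9.4],1],
    [[0.9,-0.4,0],[0,0,-9.4],1],
    [[1,-0.2,0],[0,0,-9.2],1],
  ],
)

```text
clock: 0.78
position: [0.3046, -0.4319, 0.2613]
ee_rot: [0.807, 0.591, -0.0, -0.0]
ft_force: [0.5, 0.3, -0.0]
grip_width: 1.001
```

Call:
move_arm(
  moves=[
    [[1,0.2,0],[0,0,0],1],
    [[1,0.2,0],[0,0,0],1],
    [[1,0.2,0],[0,0,0],1],
    [[1,0.2,0],[0,0,0],1],
    [[1,0.2,0],[0,0,0],1],
  ],
)

```text
clock: 1.4
position: [0.3669, -0.3205, 0.2612]
ee_rot: [0.808, 0.589, -0.0, -0.0]
ft_force: [0.8, -0.5, 0.2]
grip_width: 0.998
```

Call:
move_arm(
  moves=[
    [[1,0.2,0],[0,0,0],1],
    [[1,0.2,0],[0,0,0],1],
    [[1,0.2,0],[0,0,0],1],
    [[1,0.2,0],[0,0,0],1],
    [[1,0.2,0],[0,0,0],1],
  ],
)

```text
clock: 2.02
position: [0.4289, -0.2092, 0.2612]
ee_rot: [0.808, 0.589, -0.0, -0.0]
ft_force: [0.7, 0.6, -0.3]
grip_width: 0.999
```

Call:
move_arm(
  moves=[
    [[1,0.2,0],[0,0,0],1],
    [[1,0.2,0],[0,0,0],1],
    [[1,0.2,0],[0,0,0],1],
    [[0.5,0.2,0],[0,0,0],1],
    [[0,0,0],[0,0,0],1],
  ],
)

```text
clock: 2.65
position: [0.4748, -0.1326, 0.2612]
ee_rot: [0.808, 0.59, -0.0, -0.0]
ft_force: [-0.2, -0.7, 0.4]
grip_width: 1.001
```

```bash
python3 - <<'E'
from h import *
o=get_obs();print(o['position'],camera_info('wrist')['origin'],R.from_quat(camera_info('wrist')['rotation']).as_matrix()[:,2])
cv2.imwrite("pics/w1.png",camera("wrist")[:,:,::-1])
E
```

```text
[ 0.47477406 -0.13258362  0.26117697] [ 0.49678723 -0.06339884  0.40383744] [-0.0857384  -0.271166   -0.95870638]
```

View pics/w1.png

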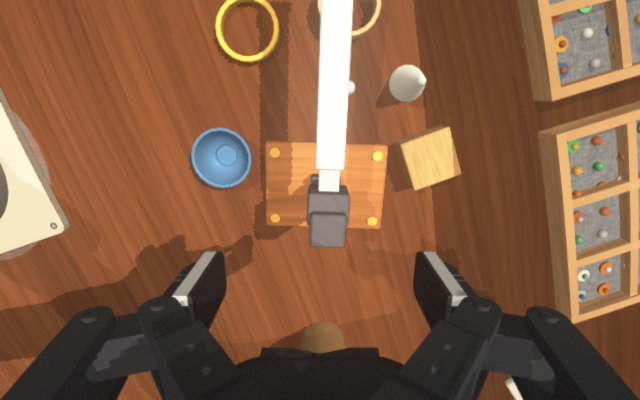

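Wrist view: the white sleeve runs from (331,168) up out of the top edge, and the button nose shows on its right at (351,88). The post's at (328,210), well clear.

```bash
cat > rail.py <<'E'
from h import *
def rail(img,i,box):  # img BGR; bright low-sat sleeve top within box x0,x1,y0,y1
    x0,x1,y0,y1=box;h=cv2.cvtColor(img,cv2.COLOR_BGR2HSV)
    m=((h[...,1]<40)&(h[...,2]>235))
    L=[];Rr=[]
    for y in range(y0,y1,4):
        xs=np.where(m[y,x0:x1])[0]+x0
        if len(xs)>5: L.append((xs.min()-.5,y));Rr.append((xs.max()+.5,y))
    return L,Rr
E
python3 - <<'E'
from rail import *
img=cv2.imread('pics/w1.png');i=camera_info('wrist')
L,Rr=rail(img,i,(305,346,5,160));Rr=[r for r in Rr if not 75<r[1]<100]
for z in(.142,):
    a=onz(i,L,z);b=onz(i,Rr,z)
    for q in(a,b):
        c=np.polyfit(q[:,1],q[:,0],1);res=q[:,0]-np.polyval(c,q[:,1]);print(c,np.degrees(np.arctan2(1,c[0])),res.std())
print(L[::6],Rr[::6])
h=cv2.cvtColor(img,cv2.COLOR_BGR2HSV);print(h[88,325:362].tolist())
print(onz(i,[(351,88),(331,168)],.13))
E
```

```text
[0.3616782  0.51878856] 70.1160473165501 0.00025057420205983977
[0.30464982 0.53751797] 73.0566521221644 0.00021609684994934814
[(np.float64(321.5), 5), (np.float64(320.5), 29), (np.float64(319.5), 53), (np.float64(318.5), 77), (np.float64(317.5), 101), (np.float64(317.5), 125), (np.float64(316.5), 149)] [(np.float64(345.5), 5), (np.float64(345.5), 29), (np.float64(345.5), 53), (np.float64(345.5), 101), (np.float64(345.5), 125), (np.float64(344.5), 149)]
[[30, 3, 254], [30, 3, 254], [30, 3, 254], [30, 3, 254], [30, 2, 254], [30, 2, 254], [30, 2, 254], [30, 2, 254], [30, 2, 254], [30, 2, 254], [30, 3, 254], [20, 3, 254], [23, 4, 254], [30, 3, 254], [30, 3, 254], [30, 3, 254], [20, 3, 254], [23, 4, 254], [30, 3, 254], [20, 3, 254], [30, 3, 254], [20, 3, 254], [21, 7, 253], [21, 14, 248], [18, 13, 246], [23, 8, 251], [21, 10, 251], [20, 12, 247], [19, 17, 240], [15, 38, 219], [12, 78, 171], [12, 117, 146], [12, 123, 141], [11, 128, 140], [10, 124, 142], [12, 126, 142], [12, 128, 140]]
[[ 0.5242707  -0.06229769  0.13      ]
 [ 0.48927322 -0.12032119  0.13      ]]
```

```bash
python3 - <<'E'
from rail import *
img=cv2.imread('pics/w1.png');i=camera_info('wrist')
L,Rr=rail(img,i,(305,362,5,160));Rr=[r for r in Rr if not 72<r[1]<104]
c=[]
for q,z in((L,.142),(Rr,.142)):
    q=onz(i,q,z);k=np.polyfit(q[:,1],q[:,0],1);c.append(k);print(k,np.degrees(np.arctan2(1,k[0])),(q[:,0]-np.polyval(k,q[:,1])).std())
th=np.arctan2(1,(c[0][0]+c[1][0])/2);ey=np.array([np.cos(th),np.sin(th)]);ex=np.array([ey[1],-ey[0]])
yb=-.06;pts=[np.array([np.polyval(k,yb),yb]) for k in c];w=(pts[1]-pts[0])@ex
ctr=(pts[0]+pts[1])/2;b=onz(i,[(350.5,88)],.13)[0,:2]
s=(b-ctr)@ey;print(np.degrees(th),w,'off',(b-ctr)@ex,'stand xy',ctr+s*ey)
E
```

```text
[0.3616782  0.51878856] 70.1160473165501 0.00025057420205983977
[0.3563535  0.54272319] 70.38629642042049 0.0002539997273425821
70.25105745995438 0.022827546461524604 off 0.014541965919974763 stand xy [ 0.51019801 -0.05726171]
```

Call:
move_arm(
  moves=[
    [[0.9,0.1,0],[0,0,2.0],1],
    [[0.9,0.1,0],[0,0,0],1],
    [[0.9,0.1,0.4],[0,0,0],1],
    [[0.6,0,0.8],[0,0,0],1],
    [[0,0,0.8],[0,0,0],1],
  ],
)

```text
clock: 3.32
position: [0.5089, -0.0576, 0.2107]
ee_rot: [0.818, 0.575, 0.0, 0.0]
ft_force: [0.3, 0.1, 0.8]
grip_width: 1.003
```

Call:
move_arm(
  moves=[
    [[0,0,0.8],[0,0,0],1],
    [[0,0,0.2],[0,0,0],1],
    [[0,0,0],[0,0,0],1],
  ],
)

```text
clock: 3.7
position: [0.5088, -0.0582, 0.1865]
ee_rot: [0.819, 0.574, -0.0, 0.0]
ft_force: [-0.6, 0.4, -0.3]
grip_width: 1.002
```

```bash
python3 - <<'E'
from h import *
o=get_obs();print(o['position'],o['ee_rot'],2*np.degrees(np.arctan2(o['ee_rot'][1],o['ee_rot'][0])))
im=camera("wrist")[:,:,::-1].copy();cv2.imwrite("pics/w2.png",im)
i=camera_info('wrist');p=np.array([.510,-.057]);th=np.radians(70.25);ey=np.array([np.cos(th),np.sin(th)]);ex=np.array([ey[1],-ey[0]])
print(proj(i,[[*(p+.018*ex),.13],[*(p+.012*ex),.142],[*(p-.012*ex),.142]]))
E
```

```text
[ 0.5087612  -0.05820695  0.18651598] [ 8.18581239e-01  5.74390755e-01 -1.20555014e-04  2.54456779e-05] 70.11395575675371
[[347.36061171 214.25881438]
 [339.32371236 220.80829465]
 [300.57043525 220.89958654]]
```

View pics/w2.png

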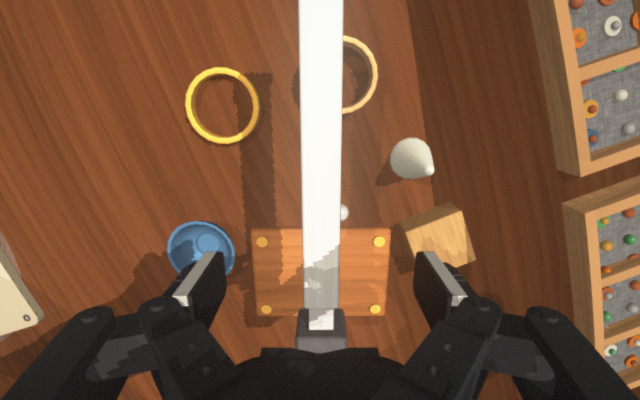

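Wrist view: button nose at (345,212), sleeve edges about 303–341 at row 221. The estimate is within 1–2 mm, so I'll refine it numerically.

```bash
python3 - <<'E'
from rail import *
img=cv2.imread('pics/w2.png');i=camera_info('wrist');o=get_obs()
m=((cv2.cvtColor(img,cv2.COLOR_BGR2HSV)[...,1]<40)&(img.min(2)>190))
for y in range(196,230,2): 
    xs=np.where(m[y,290:360])[0]+290; print(y,xs.min(),xs.max(),end='; ')
L,Rr=rail(img,i,(285,362,5,190));
c=[]
for q,z in((L,.142),(Rr,.142)):
    q=onz(i,q,z);k=np.polyfit(q[:,1],q[:,0],1);c.append(k);print(k,np.degrees(np.arctan2(1,k[0])),(q[:,0]-np.polyval(k,q[:,1])).std())
th=np.arctan2(1,(c[0][0]+c[1][0])/2);ey=np.array([np.cos(th),np.sin(th)]);ex=np.array([ey[1],-ey[0]])
yb=-.06;pts=[np.array([np.polyval(k,yb),yb]) for k in c];w=(pts[1]-pts[0])@ex
ctr=(pts[0]+pts[1])/2;b=onz(i,[(346,212)],.13)[0,:2]
s=(b-ctr)@ey;st=ctr+s*ey;print(np.degrees(th),w,'off',(b-ctr)@ex,'stand xy',st)
t=R.from_quat(o['ee_rot']).as_matrix();print('tool shift',(np.r_[st,.111]-o['position'])@t/.025)
E
```

```text
196 302 339; 198 302 339; 200 303 339; 202 303 339; 204 303 339; 206 303 339; 208 303 345; 210 303 346; 212 303 347; 214 303 346; 216 303 346; 218 303 344; 220 303 339; 222 303 339; 224 303 339; 226 303 339; 228 303 339; [0.35531072 0.51938107] 70.43932879488288 0.00016339516511531564
[0.35759472 0.54291843] 70.32321812067256 0.0001799812852416855
70.38125248946923 0.02204187463441125 off 0.01629292010802477 stand xy [ 0.51125172 -0.05582234]
tool shift [0.11126943 0.04870475 3.03974899]
```

Call:
move_arm(
  moves=[
    [[0.11,0.05,0.6],[0,0,0],1],
    [[0,0,0.8],[0,0,-0.2],1],
    [[0,0,0.8],[0,0,0],0.8],
    [[0,0,0.8],[0,0,0],0.6],
    [[0,0,0.04],[0,0,0],0.6],
  ],
  squeeze=20,
)

```text
clock: 4.38
position: [0.51, -0.0551, 0.1088]
ee_rot: [0.817, 0.576, -0.001, -0.001]
ft_force: [-0.6, 0.2, 0.3]
grip_width: 0.6
```

Call:
move_arm(
  moves=[
    [[0,0,0],[0,0,0],0.5],
    [[0,0,0],[0,0,0],0.5],
    [[0,0,0],[0,0,0],0.5],
  ],
)

```text
clock: 4.75
position: [0.5113, -0.0554, 0.1109]
ee_rot: [0.817, 0.576, 0.0, 0.0]
ft_force: [-1.2, -0.6, -0.0]
grip_width: 0.502
```

```bash
python3 - <<'E'
from h import *
o=get_obs();t=R.from_quat(o['ee_rot']).as_matrix();print(o['position'],(np.r_[.5112,-.0558,.111]-o['position'])@t/.025,o['grip_width'],2*np.degrees(np.arctan2(o['ee_rot'][1],o['ee_rot'][0])))
im=camera("wrist")[:,:,::-1];s=camera("scene")[:,:,::-1];d=camera("side")[:,:,::-1]
cv2.imwrite("pics/w3.png",np.hstack([im[150:400,200:440],cv2.resize(s[160:240,250:375],(400,250),interpolation=2)]))
E
```

```text
[ 0.5113369  -0.05541306  0.11089232] [-1.64179109e-02  4.80855699e-05 -4.30680571e-03] 0.5019429719003444 70.36518738293913
```

View pics/w3.png

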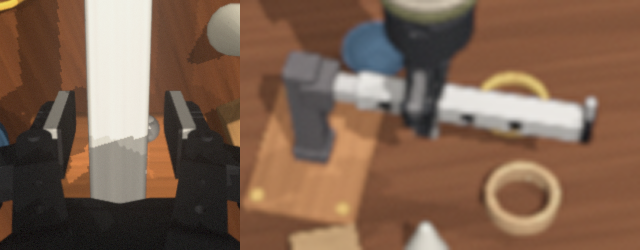

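Call:
move_arm(
  moves=[
    [[0,0,0],[0,0,0],0.4],
    [[0,0,0],[0,0,0],0.3],
    [[0,0,0],[0,0,0],0.2],
    [[0,0,0],[0,0,0],0.2],
  ],
  squeeze=20,
)

```text
clock: 5.4
position: [0.5108, -0.0552, 0.1108]
ee_rot: [0.817, 0.576, -0.0, -0.0]
ft_force: [-3.8, -0.7, 8.2]
grip_width: 0.281
```

```bash
cat > st.py <<'E'
from h import *
o=get_obs();t=R.from_quat(o['ee_rot']).as_matrix();th=np.radians(70.35);E=np.array([[np.sin(th),-np.cos(th),0],[np.cos(th),np.sin(th),0],[0,0,1]])
print('clk',o['clock'].__round__(2),'stand mm',(E@(o['position']-[.5112,-.0558,.111])*1e3).round(2),'F',(E@o['ft_force']).round(2),'T',(E@o['torque']).round(2),'w',round(o['grip_width']*85,2))
E
python3 st.py
```

```text
clk 5.4 stand mm [-0.61  0.42 -0.2 ] F [-3.32 -1.91  8.21] T [-0.17  0.76 -0.14] w 23.85
```

Call:
move_arm(
  moves=[
    [[0.02,0,0],[0,0,0],0.2],
    [[0.02,0,0],[0,0,0],0.2],
    [[0.02,0,0],[0,0,0],0.2],
  ],
)

```text
clock: 5.78
position: [0.511, -0.0546, 0.1108]
ee_rot: [0.818, 0.576, -0.001, 0.0]
ft_force: [-6.0, -3.3, 9.2]
grip_width: 0.272
```

```bash
python3 st.py
```

```text
clk 5.78 stand mm [-0.62  1.08 -0.22] F [-4.54 -5.13  9.16] T [-0.88  0.87  0.01] w 23.13
```

Call:
move_arm(
  moves=[
    [[0.02,0,0],[0,0,0],0.2],
    [[0.02,0,0],[0,0,0],0.2],
  ],
)

```text
clock: 6.02
position: [0.5113, -0.0536, 0.1108]
ee_rot: [0.817, 0.576, -0.001, 0.0]
ft_force: [-4.7, -2.1, 8.6]
grip_width: 0.281
```

```bash
python3 st.py
```

```text
clk 6.03 stand mm [-0.62  2.07 -0.19] F [-3.71 -3.59  8.64] T [-0.69  0.88 -0.03] w 23.89
```

Call:
move_arm(
  moves=[
    [[0.03,0,0],[0,0,0],0.2],
    [[0.03,0,0],[0,0,0],0.2],
    [[0.03,0,0],[0,0,0],0.2],
    [[0.03,0,0],[0,0,0],0.2],
  ],
)

```text
clock: 6.52
position: [0.5121, -0.0515, 0.1108]
ee_rot: [0.818, 0.576, -0.001, 0.0]
ft_force: [-7.3, -5.4, 11.8]
grip_width: 0.274
```

```bash
python3 st.py
```

```text
clk 6.53 stand mm [-0.64  4.35 -0.22] F [-5.05 -7.54 11.81] T [-1.41  1.    0.09] w 23.29
```

Call:
move_arm(
  moves=[
    [[0.04,0,0],[0,0,0],0.2],
    [[0.04,0,0],[0,0,0],0.2],
    [[0.04,0,0],[0,0,0],0.2],
    [[0.04,0,0],[0,0,0],0.2],
    [[0.04,0,0],[0,0,0],0.2],
  ],
)

```text
clock: 7.15
position: [0.514, -0.046, 0.1108]
ee_rot: [0.817, 0.576, -0.001, 0.0]
ft_force: [-5.3, -2.4, 9.4]
grip_width: 0.28
```

```bash
python3 st.py; python3 - <<'E'
from h import *
s=camera("scene")[:,:,::-1];a=cv2.imread('pics/scene0.png')
cv2.imwrite("pics/s4.png",np.vstack([cv2.resize(x[170:225,250:380],(780,330),interpolation=2)[:295] for x in(a,s)]))
E
```

```text
clk 7.15 stand mm [-0.62 10.15 -0.2 ] F [-4.14 -4.02  9.39] T [-0.74  0.84 -0.03] w 23.83
```

View pics/s4.png

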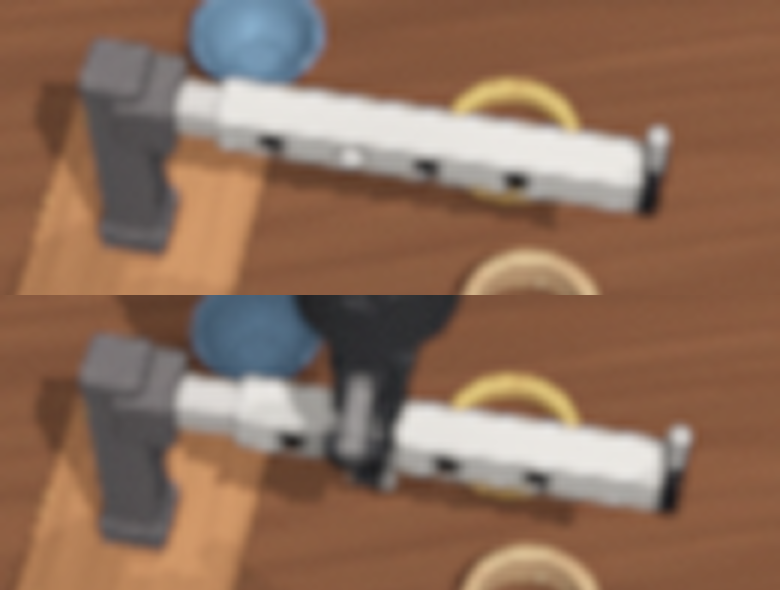

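Top is before, bottom is now: the hole moved from (271,143) to (292,440−295) and the peg from x=658 to x=680, so the sleeve is following the grip. Next is the hole spacing.

```bash
python3 - <<'E'
from h import *
i=camera_info('scene');a=cv2.imread('pics/scene0.png');g=cv2.cvtColor(a,cv2.COLOR_BGR2GRAY).astype(float)
th=np.radians(70.35);E=np.array([[np.sin(th),-np.cos(th),0],[np.cos(th),np.sin(th),0],[0,0,1]]);c=np.array([.5112,-.0558,0])
def cen(u,v,sgn):
    y,x=np.mgrid[v-3:v+4,u-4:u+5];w=g[v-3:v+4,u-4:u+5];w=np.clip((130-w) if sgn<0 else (w-205),0,None);return (w*x).sum()/w.sum(),(w*y).sum()/w.sum()
def yon(uv,X):
    d=E@ray(i,[uv])[0];o=E@(i['origin']-c);P=o+d*(X-o[0])/d[0];return P
for u,v in((295,194),(321,198),(336,200)):
    q=cen(u,v,-1);print(q,yon(q,.012)*1e3)
q=cen(308,196,1);print(q,yon(q,.0165)*1e3, yon((308.3,196),.0165)*1e3)
E
```

```text
(np.float64(295.3236559139785), np.float64(195.25483870967741)) [ 12.         -35.83298277 121.44582574]
(np.float64(320.4793187347932), np.float64(199.53203568532035)) [ 12.          37.14880426 119.4281191 ]
(np.float64(335.5042016806723), np.float64(200.96918767507003)) [ 12.          80.17858225 123.94362989]
(np.float64(310.65714285714284), np.float64(193.0)) [ 16.5          9.79093104 151.47679688] [ 16.5          2.93448321 134.71360661]
```

Call:
move_arm(
  moves=[
    [[0.05,0,0],[0,0,0],0.2],
    [[0.05,0,0],[0,0,0],0.2],
    [[0.05,0,0],[0,0,0],0.2],
    [[0.05,0,0],[0,0,0],0.2],
    [[0.05,0,0],[0,0,0],0.2],
  ],
)

```text
clock: 7.82
position: [0.5161, -0.0402, 0.1108]
ee_rot: [0.817, 0.576, -0.001, 0.0]
ft_force: [-5.3, -2.5, 9.5]
grip_width: 0.278
```

Call:
move_arm(
  moves=[
    [[0.05,0,0],[0,0,0],0.2],
    [[0.05,0,0],[0,0,0],0.2],
    [[0.05,0,0],[0,0,0],0.2],
    [[0.05,0,0],[0,0,0],0.2],
    [[0.05,0,0],[0,0,0],0.2],
  ],
)

```text
clock: 8.45
position: [0.5183, -0.0342, 0.1108]
ee_rot: [0.817, 0.576, -0.001, 0.0]
ft_force: [-6.0, -2.6, 9.9]
grip_width: 0.278
```

```bash
python3 st.py
```

```text
clk 8.45 stand mm [-0.59 22.68 -0.18] F [-4.77 -4.44  9.93] T [-0.71  0.83 -0.07] w 23.61
```

Call:
move_arm(
  moves=[
    [[0.05,0,0],[0,0,0],0.2],
    [[0.05,0,0],[0,0,0],0.2],
    [[0.05,0,0],[0,0,0],0.2],
    [[0.04,0,0],[0,0,0],0.2],
    [[0.03,0,0],[0,0,0],0.2],
  ],
)

```text
clock: 9.07
position: [0.5201, -0.029, 0.1108]
ee_rot: [0.817, 0.576, -0.001, 0.0]
ft_force: [-4.6, -2.1, 9.5]
grip_width: 0.278
```

```bash
python3 st.py
```

```text
clk 9.07 stand mm [-0.57 28.2  -0.19] F [-3.59 -3.53  9.48] T [-0.61  0.82 -0.01] w 23.6
```

Call:
move_arm(
  moves=[
    [[0.025,0,0],[0,0,0],0.2],
    [[0.025,0,0],[0,0,0],0.2],
    [[0.025,0,0],[0,0,0],0.2],
    [[0.025,0,0],[0,0,0],0.2],
    [[0.02,0,0],[0,0,0],0.2],
  ],
)

```text
clock: 9.7
position: [0.5212, -0.0262, 0.1108]
ee_rot: [0.817, 0.576, -0.001, 0.0]
ft_force: [-4.0, -1.4, 9.2]
grip_width: 0.276
```

```bash
python3 st.py
```

```text
clk 9.7 stand mm [-0.57 31.25 -0.18] F [-3.32 -2.65  9.21] T [-0.72  0.84  0.02] w 23.49
```

Call:
move_arm(
  moves=[
    [[0.02,0,0],[0,0,0],0.2],
    [[0.02,0,0],[0,0,0],0.2],
    [[0.02,0,0],[0,0,0],0.2],
  ],
)

```text
clock: 10.07
position: [0.5217, -0.0246, 0.1108]
ee_rot: [0.817, 0.576, -0.001, 0.0]
ft_force: [-3.6, -1.3, 8.2]
grip_width: 0.278
```

```bash
python3 st.py
```

```text
clk 10.07 stand mm [-0.59 32.91 -0.19] F [-3.   -2.43  8.22] T [-0.43  0.76 -0.06] w 23.65
```

Call:
move_arm(
  moves=[
    [[0.02,0,0],[0,0,0],0.2],
    [[0.02,0,0],[0,0,0],0.2],
  ],
)

```text
clock: 10.32
position: [0.5221, -0.0235, 0.1108]
ee_rot: [0.817, 0.576, -0.0, 0.0]
ft_force: [-3.8, -0.9, 8.3]
grip_width: 0.276
```

```bash
python3 st.py
```

```text
clk 10.32 stand mm [-0.58 34.12 -0.19] F [-3.28 -2.11  8.35] T [-0.37  0.69 -0.01] w 23.47
```

Call:
move_arm(
  moves=[
    [[0.02,0,0],[0,0,0],0.2],
    [[0.02,0,0],[0,0,0],0.2],
  ],
)

```text
clock: 10.58
position: [0.5226, -0.0223, 0.1108]
ee_rot: [0.817, 0.576, -0.0, 0.0]
ft_force: [-3.0, -0.9, 6.9]
grip_width: 0.278
```

```bash
python3 st.py
```

```text
clk 10.57 stand mm [-0.56 35.35 -0.17] F [-2.53 -1.88  6.87] T [-0.2   0.66 -0.11] w 23.61
```

Call:
move_arm(
  moves=[
    [[0.02,0,0],[0,0,0],0.2],
    [[0.02,0,0],[0,0,0],0.2],
  ],
)

```text
clock: 10.82
position: [0.523, -0.0211, 0.1108]
ee_rot: [0.817, 0.576, -0.0, -0.0]
ft_force: [-2.2, 1.1, 6.6]
grip_width: 0.278
```

```bash
python3 st.py
```

```text
clk 10.82 stand mm [-0.57 36.66 -0.18] F [-2.47  0.3   6.62] T [ 0.06  0.64 -0.09] w 23.62
```

Call:
move_arm(
  moves=[
    [[0.01,0,0],[0,0,0],0.2],
    [[0,0,0],[0,0,0],0.2],
  ],
)

```text
clock: 11.08
position: [0.5233, -0.0203, 0.1108]
ee_rot: [0.817, 0.576, 0.0, -0.0]
ft_force: [-1.9, 2.8, 5.6]
grip_width: 0.283
```

```bash
python3 st.py; python3 - <<'E'
from h import *
s=camera("scene")[:,:,::-1];d=camera("wrist")[:,:,::-1]
cv2.imwrite("pics/s5.png",np.hstack([cv2.resize(s[170:225,270:340],(560,440),interpolation=2),d[180:400,220:420][:, :].repeat(2,0)]))
E
```

```text
clk 11.07 stand mm [-0.59 37.51 -0.16] F [-2.77  2.    5.57] T [ 0.45  0.53 -0.11] w 24.05
```

View pics/s5.png

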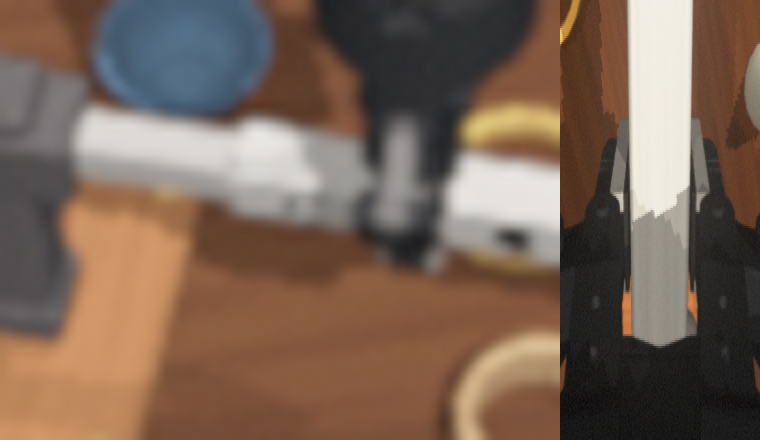

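The next hole is no longer dark at (290,205), a nose shows beside the sleeve in the wrist view at (692,325), and the force has turned outward: the button is rising into the hole. I'll make tiny steps now.

Call:
move_arm(
  moves=[
    [[0.01,0,0],[0,0,0],0.2],
    [[0,0,0],[0,0,0],0.2],
  ],
)

```text
clock: 11.42
position: [0.5233, -0.0201, 0.1108]
ee_rot: [0.817, 0.576, 0.0, -0.0]
ft_force: [-1.6, 1.9, 5.7]
grip_width: 0.274
```

```bash
python3 st.py
```

```text
clk 11.43 stand mm [-0.58 37.66 -0.18] F [-2.11  1.23  5.71] T [ 0.32  0.51 -0.12] w 23.26
```

```bash
python3 - <<'E'
from h import *
i=camera_info('wrist');d=camera("wrist")[:,:,::-1];s=camera("scene")[:,:,::-1];j=camera_info('scene')
th=np.radians(70.35);E=np.array([[np.sin(th),-np.cos(th),0],[np.cos(th),np.sin(th),0],[0,0,1]]);c=np.array([.5112,-.0558,0])
w=lambda P:np.array(P)@E+c
P=w([[.018,0,.13],[.012,0,.13],[.012,0,.142]]);print(proj(i,P),proj(j,P))
cv2.imwrite("pics/s6.png",np.hstack([cv2.resize(d[290:370,300:380],(400,400),interpolation=2),cv2.resize(s[180:212,290:322],(400,400),interpolation=2)]))
E
```

```text
[[358.72877839 346.73207305]
 [345.98543278 346.81198362]
 [348.11035169 366.43237463]] [[307.19670982 197.20942682]
 [307.60279063 195.47604123]
 [307.54683021 193.08088248]]
```

View pics/s6.png

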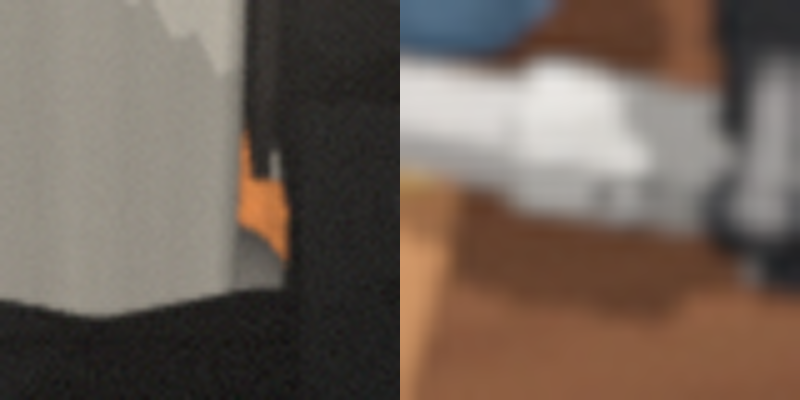

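The wrist crop shows the nose standing out to about column 357 (fully out predicts 358.7) at rows 336–348, so it is out or nearly out. One small step to feel the catch.

Call:
move_arm(
  moves=[
    [[0.015,0,0],[0,0,0],0.2],
    [[0,0,0],[0,0,0],0.2],
  ],
)

```text
clock: 11.78
position: [0.5233, -0.02, 0.1108]
ee_rot: [0.817, 0.576, 0.0, -0.0]
ft_force: [-2.2, 1.0, 7.1]
grip_width: 0.275
```

```bash
python3 st.py
```

```text
clk 11.78 stand mm [-0.6  37.8  -0.18] F [-2.43  0.16  7.1 ] T [ 0.1   0.62 -0.08] w 23.41
```

Call:
move_arm(
  moves=[
    [[0.015,0,0],[0,0,0],0.2],
    [[0,0,0],[0,0,0],0.2],
  ],
)

```text
clock: 12.02
position: [0.5234, -0.0199, 0.1108]
ee_rot: [0.817, 0.576, -0.0, -0.0]
ft_force: [-2.6, 0.4, 7.0]
grip_width: 0.277
```

```bash
python3 st.py
```

```text
clk 12.03 stand mm [-0.6 37.9 -0.2] F [-2.6  -0.51  7.03] T [-0.08  0.62 -0.06] w 23.58
```

Call:
move_arm(
  moves=[
    [[0,0,0],[0,0,0],0.35],
    [[0,0,0],[0,0,0],0.5],
    [[0,0,0],[0,0,0],0.6],
    [[0,0,0],[0,0,0],0.6],
  ],
)

```text
clock: 12.52
position: [0.5234, -0.0202, 0.1102]
ee_rot: [0.817, 0.576, -0.0, -0.0]
ft_force: [-0.0, 0.3, 0.7]
grip_width: 0.601
```

Call:
move_arm(
  moves=[
    [[0,0,-0.5],[0,0,0],0.6],
    [[0,0,-0.8],[0,0,0],0.6],
    [[0,0,-0.8],[0,0,0],0.6],
    [[0,0,-0.8],[0,0,0],0.6],
    [[-0.8,0,-0.5],[0,0,0],0.6],
  ],
)

```text
clock: 13.15
position: [0.5174, -0.0377, 0.1974]
ee_rot: [0.816, 0.577, 0.001, 0.0]
ft_force: [-0.5, -0.2, -0.1]
grip_width: 0.601
```

Call:
move_arm(
  moves=[
    [[-0.8,0,-0.2],[0,0,0],0.6],
    [[-0.8,0,0],[0,0,0],0.6],
    [[0,0,0],[0,0,0],0.6],
  ],
)

```text
clock: 13.52
position: [0.5032, -0.0781, 0.2011]
ee_rot: [0.818, 0.575, 0.0, 0.001]
ft_force: [-0.1, -0.5, 0.8]
grip_width: 0.604
```

```bash
python3 st.py; python3 - <<'E'
from h import *
i=camera_info('wrist');d=camera("wrist")[:,:,::-1];s=camera("scene")[:,:,::-1]
th=np.radians(70.35);E=np.array([[np.sin(th),-np.cos(th),0],[np.cos(th),np.sin(th),0],[0,0,1]]);c=np.array([.5112,-.0558,0])
P=np.array([[.018,0,.13],[.012,0,.13],[.012,0,.142]])@E+c
q=proj(i,P);print(q);u,v=q[1].astype(int);print(u,v)
v=min(max(v,40),360)
cv2.imwrite("pics/w7.png",d);cv2.imwrite("pics/s7f.png",s)
cv2.imwrite("pics/s7.png",np.hstack([cv2.resize(d[v-40:v+40,u-40:u+40],(400,400),interpolation=2),cv2.resize(s[165:225,290:350],(400,400),interpolation=2)]))
E
```

```text
clk 13.53 stand mm [-4.000e-02 -2.368e+01  9.011e+01] F [ 0.04 -0.51  0.82] T [ 0.02  0.09 -0.01] w 51.35
[[345.63162657 175.95918879]
 [336.77626897 175.97414484]
 [337.78446703 180.1592479 ]]
336 175
```

View pics/s7.png

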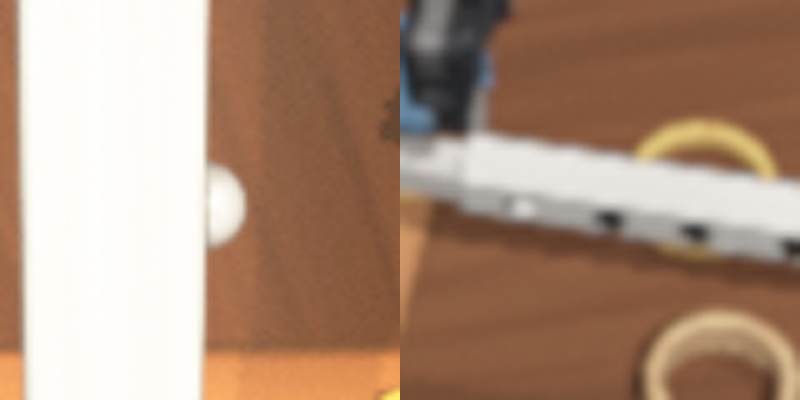

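The button stands 7.8 px past the sleeve edge, exactly what full extension predicts. The gripper is clear and the force is about zero.

```bash
python3 -c "
from workcell import *
print(hand_in())"
```

```text
the job is handed in; nothing more can be done
None
```

The sleeve is drawn out about 37 mm, and the button has popped out through the next hole. The job was handed in at about 13.6 s of the 32 s allowed.

I gripped the sleeve across the button at 20 N, which pressed it flush. I then pulled slowly along the rail in small steps, and stopped as the button rose into the hole. After that I opened the fingers and backed off clear.

**Pull force:** the highest reading along the rail was about 7.5 N, as the button went under the wall. It was under 3 N from just before the hole to the end. I only read it between calls, so a brief peak could have been missed.

**Button out:** in the last wrist picture the nose stands 7.8 px past the sleeve's edge, which is what fully out predicts.

**Robot clear:** the outside force on the tool was about 1 N or less, at noise level, with the gripper open above the rail.

**Not confirmed:**
- I never felt a hard stop at the second hole. I stopped on the picture and the drop in force, so the sleeve may sit anywhere within its 0.8 mm of play.
- The scene camera put the hole spacing at 36–39 mm, which agrees with the draw.
- I didn't measure the other objects again. Nothing looked moved in the crops I viewed.

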